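# Strip the tilting bin's pivot pin

## Robot

A 6-joint arm with a two-finger parallel gripper is mounted at the origin on the work surface. World frame = base frame: x ahead of the robot, y to its left, z up, the work surface at z = 0. Lengths are in mm, angles in rad, forces in N, time in s.
With the tool pointing down it reaches from about 250 to 775 mm from the base axis. Payload 4 kg.
Tool frame: the origin (TCP) lies midway between the tips of the shut fingers; the grasp point (between the pads) lies bot.grip_depth behind it (bot.grip_depth is the distance from the TCP to the grasp point, in mm); z points along the fingers, y is the line along which they close (so a half turn about z gives the same grasp; the last joint's range is limited). The gripper opens to 94 mm and grips with 3 to 60 N. Pads are 16 mm wide; open, the fingers measure 119 mm over their backs; the gripper's body (75 mm by 177 mm) begins 78 mm behind the grasp point.
Start: joints at [1.095, 0.087, 1.371, -0, 1.684, -0.103], TCP at [200.334, 512.237, 205.506] pointing down, gripper open.
Joint ranges: [-3.1, 3.1], [-0.76, 2.03], [0.27, 2.55], [-1.08, 4.22], [0.17, 2.65], [-2.57, 2.57]. Speed limits (rad/s): [2.79, 2.79, 3.14, 3.14, 3.14, 3.14].

## Interface

Orientations are given as a unit quaternion [x, y, z, w].
In Python, from rig import bot gives the robot as it stands. Calls block until the motion is done:
- bot.goto(position, orientation): joint-space move of the TCP to a pose.
- bot.move_straight(position, v=150, attitude=None, f_stop=None): straight line of the TCP; attitude=None keeps the orientation; v is the mean speed in mm/s. With f_stop (N) it stops when the force on the tool has changed by that much, and returns True; else False.
- bot.movej(angles): joint-space move.
- bot.let_go() and bot.grasp(newtons=None): open the fingers fully, or close them until they stop; newtons is the grip in N (None keeps the last).
- bot.pause(seconds).
- bot.inverse_kinematics(position, orientation): joint angles nearest the present ones, or None.
- bot.read_state(): the state.
- bot.grab_frame(name): name is "scene" or "side" or "wrist"; returns a dict with "color" (400x640x3 uint8, red, green, blue), "fx", "fy", "cx", "cy" (pixels), "extrinsics" (4x4, takes a point from world to camera coordinates); the wrist camera has in their place "T_tool_cam" (4x4, takes a point from camera to tool coordinates, whose origin is the TCP and whose axes are the flange's). Camera axes: x right, y down, z forward; pixel columns grow to the right and rows downward; lengths in mm; the calibration is good to about 2 mm. A picture is of the moment at which its call begins: read the wrist's pose just before it. There is no depth.
A pose or a line that the arm cannot do raises bot.IKError and nothing moves.
- bot.close_job(): hands the job in; it is judged then, once.
Trained networks look in a picture, given as the dict that the camera call returned (one of the last four; its "shot" number tells which), for a name from the list of things; names that differ only in an ending like _2 or _b are one class to them, and where a whole thing is asked for, a point or a joint stands for the part that bears it (a point fixed in the world has none). Each returns a list of dicts, best first, with "confidence" (0 to 1); they miss things now and then, are a little off and sometimes report something else, mostly with a low value. They report only what shows in the picture. A call takes as long as a camera call. They do not tell look-alikes from the thing itself.
- bot.spot_in(picture, label): "point" ([x, y, z] in mm, in the coordinates of the camera as it stood for that picture, good to about 4 mm: the middle of the surface that is visible of it).
- bot.masks_of(picture, label): "region" (400x640 bool, what is visible of it).
- bot.place_of(picture, label): "point" ([x, y, z] in mm, in the coordinates of the camera as it stood for that picture, good to about 4 mm: a listed point, or the origin of a listed thing).
The state is a dict: "time_s": time; "joint_positions": joint angles; "joint_velocities": joint speeds; "joint_efforts": joint torques, N m; "tool_pos": TCP position; "tool_rot": TCP orientation; "ft_force": force on the tool from outside, world axes, zero at the start; "torque": the same for the moment, N m; "opening": opening from 0.0 (shut) to 1.0 (fully open); "grasp_force": force on a finger pad.
Only numpy, scipy, OpenCV 4.12 (cv2) and the standard library are available. Lean on these libraries where they do the work, as an engineer would, in place of code of your own. Each camera call takes 0.05 s, during which the arm holds its last target. There are 200 camera calls.

## Task

Slide the stop collar off the free end of the tilting bin's long pivot pin and put it in the wooden crate; only then slide the spacer tube off after it and put that in the crate too. Leave the spare collar that lies on the shelf where it is.

Things in the scene. Friction and masses are not known exactly. Their poses are not given: they have to be found in the camera images.
- collar: The stop collar on the pin, its outer part: a thick steel ring, 52 mm outside diameter, 30 mm bore, 22 mm long, 180 to 290 g, its screw already out so that it slides freely. It hangs loosely, its centre about 7 mm below the pin's axis. Origin at the ring's centre; y is the bore axis (along the pin at the start).
- spacer: The spacer on the pin, between the collar and the stand: a steel tube, 42 mm outside diameter, 30 mm bore, 40 mm long, 140 to 240 g. It hangs loosely, its centre about 7 mm below the pin's axis, and slides freely. Origin at its centre; y is the bore axis (along the pin at the start).
- pin_tip (a point): Centre of the free end of the long pivot pin: a fixed level steel bar, 16 mm diameter, 130 mm above the shelf, sticking 120 mm out of the upright of the bin's fixed stand, to the robot's left. y points outward along the pin (parts slide off in +y), z up. The upright rises 20 mm over the pin's axis; the galvanised bin beyond it (170 mm long along y) at most 45 mm over it and tilts stiffly.
- crate: The open wooden crate, fixed to the shelf, 200 mm (its x) by 240 mm (its y) outside, 70 mm high, walls and floor 10 mm thick. Origin at the centre of its underside, z up.
- spare: A spare collar of the same size as the stop collar (52 mm outside, 30 mm bore, 22 mm high), lying flat on the shelf in front of the bin; not to be moved. Origin at the centre of its underside, z up along the bore.
There are look-alikes about, which are no part of the job. Leave any blue or orange look-alike of the collar alone.

How it is judged:
By the outcome, as a careful person would: the job done as asked, in the order asked, and still so for the second after the job is handed in, with the robot touching nothing.
It also fails if it takes over 58 s, if anything falls off the work surface, if the arm or the gripper's body presses on something with over 40 N, if the wrist force passes 120 N, or if a joint passes its speed limit or range.

## Working session

There is one attempt and no reset: what is moved stays moved. The work goes in short steps, each a Python script; the robot and the scene stay as the last script left them, time stands still between calls to the robot, and variables do not carry over. Pictures are saved under pics/ and viewed, at most 10 in all, crops included, and the job is handed in when it is done.

```bash
ls; mkdir -p pics; cat > h.py <<'E'
from rig import bot
import numpy as np, cv2
from scipy.spatial.transform import Rotation as R
def cam2world(pic, st=None):
    if "extrinsics" in pic: return np.linalg.inv(np.array(pic["extrinsics"]))
    T=np.eye(4); T[:3,:3]=R.from_quat(st["tool_rot"]).as_matrix(); T[:3,3]=st["tool_pos"]
    return T@np.array(pic["T_tool_cam"])
def w(T,p): return (T[:3,:3]@np.array(p)+T[:3,3]).round(1)
def save(pic,n): cv2.imwrite("pics/"+n,np.array(pic["color"])[:,:,::-1])
def P_of(pic,T):
    K=np.array([[pic["fx"],0,pic["cx"]],[0,pic["fy"],pic["cy"]],[0,0,1]])
    return K@np.linalg.inv(T)[:3]
def look(name,labels,fn=None):
    st=bot.read_state(); pic=bot.grab_frame(name); T=cam2world(pic,st)
    if fn: save(pic,fn)
    out={}
    for l in labels:
        r=bot.place_of(pic,l); out[l]=r
        for d in r[:4]:
            c=np.array(d["point"]); px=(pic["fx"]*c[0]/c[2]+pic["cx"],pic["fy"]*c[1]/c[2]+pic["cy"])
            print(name,l,round(d["confidence"],2),w(T,c),np.round(px))
    return pic,T,out
E
python3 - <<'E'
from h import *
for n in ("scene","side","wrist"):
    look(n,["collar","spacer","pin_tip","crate","spare"],n+"0.png")
s=bot.read_state(); print(s, bot.grip_depth)
E
python3 -c "
import cv2,numpy as np
a=[cv2.imread('pics/%s0.png'%n) for n in('scene','side')]
print(a[0].shape)"
```

```text
pics
scene collar 0.9 [681.  160.4  11.2] [405. 223.]
scene collar 0.85 [467.1 120.8  13.2] [321. 195.]
scene collar 0.76 [682.8  69.8   8.8] [387. 249.]
scene collar 0.65 [591.7  27.8 121.9] [346. 209.]
scene spacer 0.55 [597.4 -16.7 120.4] [336. 223.]
scene pin_tip 0.93 [576.3  72.  128.1] [351. 191.]
scene crate 0.98 [482.9 326.8  -3.1] [368. 158.]
scene spare 0.95 [ 405.3 -207.9   -2. ] [209. 277.]
side collar 0.83 [465.6 119.8   8.9] [263. 244.]
side collar 0.72 [588.   30.7 126.3] [340. 191.]
side collar 0.49 [686.6  72.5  13.6] [358. 211.]
side collar 0.48 [670.4 158.2  12.1] [326. 199.]
side spacer 0.8 [602.5 -12.2 122.5] [362. 199.]
side pin_tip 0.76 [578.6  71.6 133.9] [322. 180.]
side pin_tip 0.25 [ 397.  -209.     4.8] [357. 373.]
side crate 0.93 [4.780e+02 3.264e+02 4.000e-01] [216. 203.]
side spare 0.74 [ 400.9 -209.2    5.1] [359. 372.]
side spare 0.25 [598.1 -12.9 124.9] [361. 199.]
{'time_s': 0.9, 'joint_positions': array([ 1.09494741e+00,  8.71898284e-02,  1.37069298e+00,  6.36325624e-05,
        1.68358182e+00, -1.03124217e-01]), 'joint_velocities': array([-6.47332802e-04,  6.39784113e-04, -3.62832698e-05, -7.64151227e-04,
        5.79164758e-04,  5.02208610e-05]), 'joint_efforts': array([-9.60224825e-04, -3.40034544e+01, -3.02601814e+01,  7.15131615e-02,
        2.35396705e-02, -2.67252938e-05]), 'tool_pos': array([200.29435796, 512.26398946, 205.51500758]), 'tool_rot': array([ 1.85281943e-01,  9.82685401e-01,  7.03719760e-05, -1.20258988e-05]), 'ft_force': array([-0.15842114, -0.11254041,  0.01746799]), 'torque': array([-0.02613104,  0.02480088,  0.01596761]), 'grasp_force': 0.0, 'opening': 0.9998700298537807} 18.8
(400, 640, 3)
```

View pics/scene0.png

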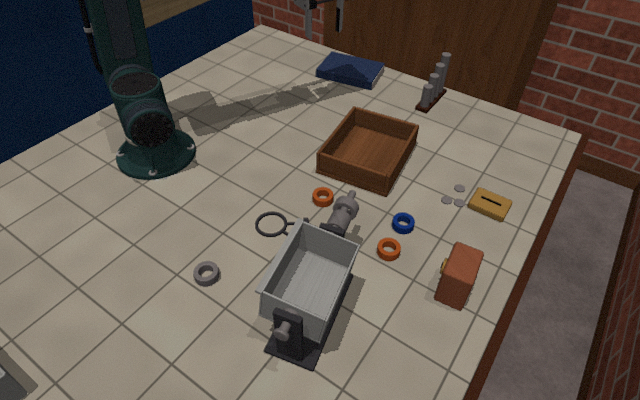

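View pics/side0.png

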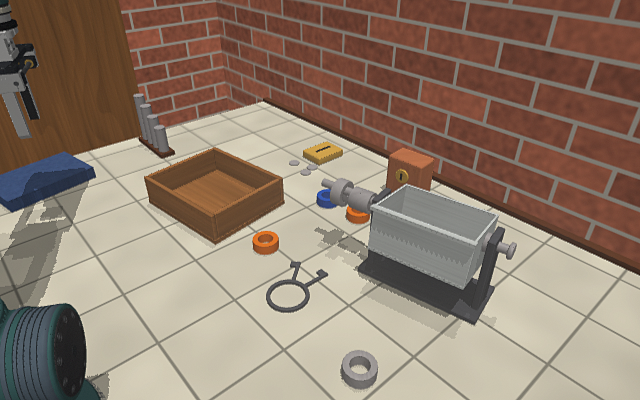

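Both views agree. The pin is at scene (351,191) and side (322,180), carrying the collar at scene (346,209) and side (340,191), with the spacer behind it. The lone rings near the crate are blue or orange look-alikes. The spare lies at scene (206,273) and the crate is at scene (368,150). Next I'll measure with the wrist camera from several places.

```bash
cat > m.py <<'E'
from h import *
def triang(obs):
    A=[]
    for P,(u,v) in obs: A+= [u*P[2]-P[0], v*P[2]-P[1]]
    A=np.array(A); x=np.linalg.lstsq(A[:,:3],-A[:,3],rcond=None)[0]
    return x, np.abs([np.array([P[0]@[*x,1],P[1]@[*x,1]])/(P[2]@[*x,1])-uv for P,uv in obs]).max()
q=lambda a:(R.from_euler('z',a)*R.from_quat([1,0,0,0])*R.from_euler('z',np.pi/2)).as_quat()
E
python3 - <<'E'
from m import *
d=np.array([-.25,.97]); yaw=np.arctan2(.25,.97)
# tool y (closing) along (0.97,0.25): 
for s in (0,np.pi):
    Q=(R.from_matrix(np.array([[0.,1,0],[1,0,0],[0,0,-1]])));Q=(R.from_euler('z',yaw+s)*Q).as_quat()
    for p in ([480,250,330],[590,40,250],[590,40,105],[480,327,30]): print(s,p,bot.inverse_kinematics(p,Q))
p=bot.grab_frame("wrist");print(np.array(p["T_tool_cam"]).round(2),p["fx"])
E
```

```text
0 [480, 250, 330] [ 3.75401491e-01  7.75107573e-02  1.13614391e+00 -4.44089210e-16
  1.92793799e+00  1.23159033e-01]
0 [590, 40, 250] [-2.81662082e-02  1.76485492e-01  1.18370501e+00 -4.44089210e-16
  1.78140215e+00 -2.80408666e-01]
0 [590, 40, 105] [-2.81662082e-02  2.17953012e-01  1.42270455e+00 -4.44089210e-16
  1.50093509e+00 -2.80408666e-01]
0 [480, 327, 30] [ 5.00424272e-01  2.52112950e-01  1.53745341e+00 -4.44089210e-16
  1.35202629e+00  2.48181814e-01]
3.141592653589793 [480, 250, 330] None
3.141592653589793 [590, 40, 250] None
3.141592653589793 [590, 40, 105] None
3.141592653589793 [480, 327, 30] None
[[   0.     -0.97   -0.25   73.73]
 [   1.      0.     -0.     -0.82]
 [   0.     -0.25    0.97 -178.33]
 [   0.      0.      0.      1.  ]] 345.91140097291185
```

```bash
sed -i '$d' m.py; cat >> m.py <<'E'
def q(yaw): # tool down, fingers close along (cos yaw, sin yaw), camera on the +y side
    return (R.from_euler('z',yaw)*R.from_matrix([[0.,1,0],[1,0,0],[0,0,-1]])).as_quat()
E
python3 - <<'E'
from m import *
Q=q(.25); L=["collar","spacer","pin_tip"]; obs={l:[] for l in L}
near={"collar":(590,29,123),"spacer":(600,-14,122),"pin_tip":(577,72,130)}
def use(r):
    pic,T,out=r; P=P_of(pic,T)
    for l in L:
        for d in out[l]:
            if np.linalg.norm(w(T,d["point"])-near[l])<25 and d["confidence"]>.4:
                c=np.array(d["point"]); obs[l].append((P,np.array([pic["fx"]*c[0]/c[2]+pic["cx"],pic["fy"]*c[1]/c[2]+pic["cy"]]),w(T,c))); break
bot.goto([470,270,330],Q)
pic,T,_=look("wrist",["crate"],"wc.png")
m=bot.masks_of(pic,"crate")
if m:
    M=m[0]["region"]; v,u=np.nonzero(M); P=P_of(pic,T)
    H=np.linalg.inv(np.c_[P[:,0],P[:,1],P[:,2]*70+P[:,3]])
    ps=cv2.perspectiveTransform(np.c_[u,v].astype(np.float32)[None],H)[0]
    print("crate rect",cv2.minAreaRect(ps),u.min(),u.max(),v.min(),v.max())
for i,p in enumerate(([580,60,240],[560,-10,240],[620,90,260])):
    bot.goto(p,Q); use(look("wrist",L,"w%d.png"%i))
use(look("scene",L)); use(look("side",L))
for l in L:
    ww=[o[2] for o in obs[l]]; print(l,"TRI",triang([o[:2] for o in obs[l]]),"MEAN",np.mean(ww,0))
print(bot.read_state()["time_s"])
E
```

```text
wrist crate 0.58 [482.3 321.3  -1.6] [336. 136.]
crate rect ((479.0973205566406, 325.25201416015625), (198.68824768066406, 239.33993530273438), 8.402015686035156) 252 432 22 233
wrist collar 0.87 [466.8 116.3   9.8] [234. 109.]
wrist collar 0.65 [673.4 158.5  10.5] [418. 119.]
wrist collar 0.62 [586.8  29.9 126.9] [317. 238.]
wrist spacer 0.81 [602.4 -15.6 118.4] [321. 283.]
wrist pin_tip 0.85 [575.6  70.  128.5] [316. 193.]
wrist collar 0.95 [590.9  33.2 125.3] [366. 164.]
wrist collar 0.92 [671.4 158.6  10. ] [454.  57.]
wrist collar 0.86 [682.2  68.6  10.8] [437. 141.]
wrist spacer 0.62 [600.8 -13.1 121.7] [361. 216.]
wrist spacer 0.39 [575.6  67.3 130.3] [361. 119.]
wrist pin_tip 0.87 [577.3  69.4 131.2] [363. 117.]
wrist collar 0.94 [681.8  68.2   9. ] [360. 206.]
wrist collar 0.66 [587.7  31.4 123.9] [270. 248.]
wrist collar 0.66 [468.9 121.7  10.3] [203. 121.]
wrist collar 0.66 [593.6 -12.7 119.3] [267. 287.]
wrist spacer 0.85 [598.8 -14.9 120.7] [272. 291.]
wrist spacer 0.48 [576.5  68.4 130.9] [266. 211.]
wrist pin_tip 0.74 [577.7  66.9 131.7] [267. 213.]
wrist pin_tip 0.59 
[... 302 characters left out ...]
575.   72.7 131.5] [350. 190.]
side collar 0.71 [468.4 121.7   8.6] [264. 244.]
side collar 0.61 [688.6  71.9  15.4] [359. 210.]
side collar 0.57 [591.4  32.5 125.3] [341. 190.]
side collar 0.51 [673.9 154.3   9.9] [329. 200.]
side spacer 0.91 [597.8 -12.8 122.3] [360. 200.]
side pin_tip 0.93 [578.6  71.1 136.9] [322. 179.]
collar TRI (array([589.81671126,  30.75116449, 124.07021083]), np.float64(3.4853205390066933)) MEAN [589.44  31.5  124.34]
spacer TRI (array([599.84308694, -14.40887284, 120.1969426 ]), np.float64(2.3084865091063875)) MEAN [600.08 -15.04 120.78]
pin_tip TRI (array([577.01354642,  69.50548597, 136.77245629]), np.float64(3.0345550485450303)) MEAN [576.84  70.02 131.96]
5.45
```

```bash
cd pics; python3 -c "
import cv2,numpy as np
a=[cv2.resize(cv2.imread(n+'.png'),(400,250)) for n in('wc','w0','w1','w2')]
cv2.imwrite('m1.png',np.vstack([np.hstack(a[:2]),np.hstack(a[2:])]))"
```

```text
(no output)
```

View pics/m1.png

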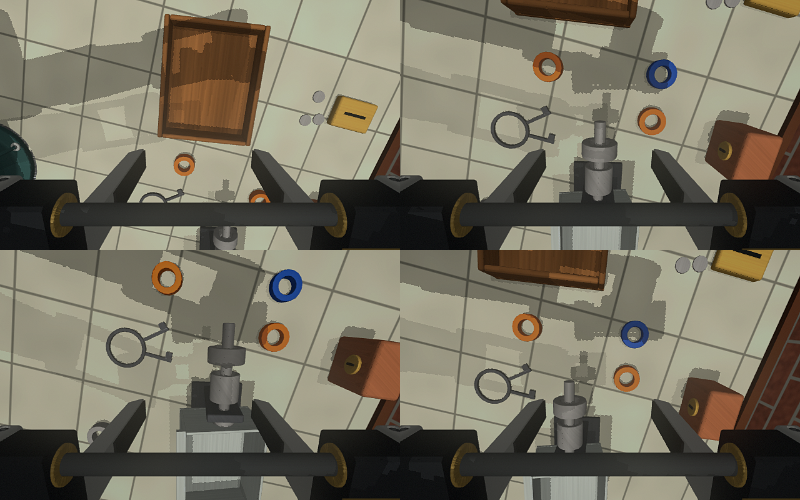

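The views confirm the collar, spacer and tip lie in line, with the pin's yaw at about 0.265 rad and heights of about 124, 121 and 132 mm. The crate is centred at (479,325) with a yaw of 8.4° and nothing in it. I'll grasp the collar, lift it 7 mm and slide it off.

```bash
cat >> m.py <<'E'
YAW=.265; D=np.array([-np.sin(YAW),np.cos(YAW),0]); Q=q(YAW)
def pos(): return np.array(bot.read_state()["tool_pos"])
def rep(t):
    s=bot.read_state(); print(t,"t=%.1f"%s["time_s"],np.round(s["tool_pos"],1),np.round(s["ft_force"],1),"open %.3f grip %.1f"%(s["opening"],s["grasp_force"]))
E
python3 - <<'E'
from m import *
c=np.array([588.8,31,124-18.8])
bot.goto(c+[0,0,130],Q); rep("above")
print(bot.move_straight(c,v=120,f_stop=10)); rep("down")
bot.grasp(30); rep("grip")
bot.move_straight(c+[0,0,6.5],v=30,f_stop=15); rep("lift")
look("wrist",[],"g1.png"); look("side",[],"g1s.png")
E
python3 -c "
import cv2,numpy as np
a=cv2.imread('pics/g1.png')[150:400,120:520]; b=cv2.resize(cv2.imread('pics/g1s.png')[110:260,260:420],None,fx=2.5,fy=2.5)
h=max(a.shape[0],b.shape[0]); o=np.zeros((h,800,3),np.uint8); o[:a.shape[0],:400]=a; o[:b.shape[0],400:400+b.shape[1]]=b; cv2.imwrite('pics/m2.png',o)"
```

```text
above t=5.8 [588.3  30.3 234.9] [ 0.6 -0.2 -0.9] open 1.001 grip 0.0
False
down t=7.1 [589.6  31.  106.4] [-0.7 -0.  -0.3] open 0.998 grip 0.0
grip t=7.8 [588.9  31.  105.2] [0.5 0.3 0.5] open 0.540 grip 29.8
lift t=8.2 [588.8  31.  111.8] [-0.2  0.1 -2.7] open 0.538 grip 29.8
```

View pics/m2.png

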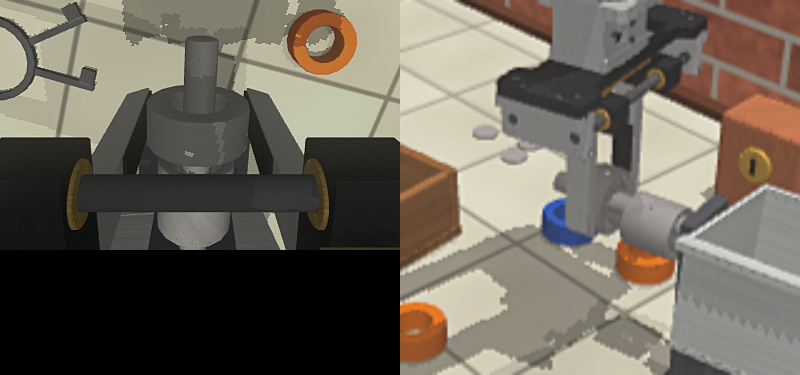

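The collar sits squarely between the fingers and is lifted off the pin: opening is about 51 mm and the force of −2.7 N matches its weight. Next I'll slide it off and place it.

```bash
cat >> m.py <<'E'
CY=np.deg2rad(8.4); CX=np.array([np.cos(CY),np.sin(CY),0]); CYv=np.array([-np.sin(CY),np.cos(CY),0]); C0=np.array([479,325,0.])
E
python3 - <<'E'
from m import *
s=pos()
print(bot.move_straight(s+85*D,v=70,f_stop=8)); rep("slid")
if np.linalg.norm(pos()-s)<80: raise SystemExit
p=pos(); p[2]=190; bot.move_straight(p,v=200)
look("side",[],"g2s.png"); look("scene",[],"g2.png")
t=C0+45*CYv; qc=q(CY)
bot.goto(t+[0,0,150],qc); rep("over")
bot.move_straight(t+[0,0,40],v=150); 
print(bot.move_straight(t+[0,0,12],v=30,f_stop=4)); rep("low")
E
```

```text
False
slid t=9.6 [566.5 112.6 111.5] [-0.3  0.4 -1.6] open 0.537 grip 29.8
over t=11.4 [472.9 368.6 149.7] [ 0.5  0.6 -1.7] open 0.538 grip 29.8
True
low t=12.9 [472.2 369.4  18.9] [-0.8  0.4  4.3] open 0.533 grip 29.8
```

```bash
python3 - <<'E'
from m import *
bot.let_go(); bot.pause(.2); p=pos(); p[2]=180; bot.move_straight(p,v=150); rep("up")
near=(600,-14.5,121)
bot.goto([580,40,240],Q)
look("wrist",["spacer"],"s1.png"); look("side",["spacer","collar"],"s1s.png"); look("scene",["spacer","collar"],"s1c.png")
E
python3 -c "
import cv2,numpy as np
a=cv2.imread('pics/s1s.png')[120:320,120:440]; b=cv2.imread('pics/s1c.png')[90:290,240:500];
a=cv2.resize(a,(400,250));b=cv2.resize(b,(325,250)); cv2.imwrite('pics/m3.png',np.hstack([a,b]))"
```

```text
up t=15.2 [470.7 368.4 178.6] [ 0.8 -0.3 -0.4] open 0.999 grip 0.0
wrist spacer 0.91 [599.  -13.5 119.5] [323. 262.]
side spacer 0.84 [602.7 -16.3 124.5] [364. 199.]
side spacer 0.73 [478.3 329.3   1.9] [215. 202.]
side collar 0.81 [673.  155.9  11.1] [328. 199.]
side collar 0.81 [468.1 121.3   8.4] [264. 244.]
side collar 0.75 [685.3  71.6  12.7] [358. 212.]
side collar 0.58 [479.1 371.3  36.3] [204. 182.]
scene spacer 0.61 [600.4 -15.9 122.2] [338. 223.]
scene collar 0.83 [679.9 157.2   9.7] [404. 224.]
scene collar 0.78 [685.6  68.1   8.1] [388. 251.]
scene collar 0.62 [467.8 121.5  12.6] [321. 195.]
scene collar 0.55 [ 405.  -207.7    2.6] [208. 276.]
```

View pics/m3.png

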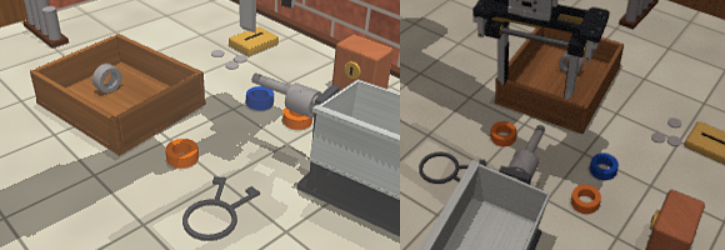

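The collar stands in the crate at side (204,182). The spacer is still on the pin at about (600,−15,121), so it goes next.

```bash
python3 - <<'E'
from m import *
c=np.array([600,-14.8,121.8-18.8])
bot.goto(c+[0,0,120],Q)
print(bot.move_straight(c,v=120,f_stop=10)); rep("down")
bot.grasp(30); rep("grip")
bot.move_straight(c+[0,0,6.5],v=30,f_stop=15); bot.pause(.2); rep("lift")
s=pos()
print(bot.move_straight(s+132*D,v=80,f_stop=8)); rep("slid")
if np.linalg.norm(pos()-s)<125: raise SystemExit
p=pos(); p[2]=190; bot.move_straight(p,v=200); rep("up")
t=C0-50*CYv; qc=q(CY)
bot.goto(t+[0,0,150],qc)
look("scene",["spacer"],"p.png")
bot.move_straight(t+[0,0,40],v=150)
print(bot.move_straight(t+[0,0,6],v=30,f_stop=4)); rep("low")
E
```

```text
False
down t=18.4 [600.7 -14.8 104.2] [0.7 0.2 0.7] open 1.002 grip 0.0
grip t=19.3 [599.9 -14.8 102.9] [-0.5 -0.  -0.1] open 0.434 grip 29.7
lift t=19.9 [599.9 -14.8 109.3] [ 0.7  0.1 -1.1] open 0.434 grip 29.8
False
slid t=21.6 [565.4 112.2 109.3] [ 0.4  0.5 -1.9] open 0.432 grip 29.8
up t=22.2 [565.3 112.  189.4] [ 0.3  0.1 -1.1] open 0.435 grip 29.8
scene spacer 0.8 [486.9 272.2 164.5] [364. 118.]
True
low t=24.8 [486.  275.4  11.6] [-0.5  0.   3.9] open 0.435 grip 29.8
```

```bash
python3 - <<'E'
from m import *
bot.let_go(); bot.pause(.2); p=pos(); p[2]=200; bot.move_straight(p,v=150); bot.goto([300,350,300],q(.5)); rep("clear")
look("scene",["spare","crate"],"e.png"); look("side",["collar","spacer","spare"],"es.png")
E
python3 -c "
import cv2,numpy as np
a=cv2.imread('pics/es.png'); b=cv2.imread('pics/e.png');
a=cv2.resize(a,(400,250));b=cv2.resize(b,(400,250)); cv2.imwrite('pics/m4.png',np.hstack([a,b]))"
```

```text
clear t=28.3 [300.5 349.6 298.8] [-0.  -0.7 -0. ] open 0.999 grip 0.0
scene spare 0.82 [ 403.7 -209.1   -2.8] [208. 277.]
scene crate 0.92 [478.7 330.   -0.6] [367. 157.]
side collar 0.86 [467.2 120.4  10.5] [263. 243.]
side collar 0.83 [669.  154.2  10.8] [327. 200.]
side collar 0.66 [686.3  71.5  14.6] [358. 211.]
side collar 0.59 [480.4 366.9  37.4] [205. 182.]
side spacer 0.58 [492.9 278.9  33. ] [231. 197.]
side spare 0.82 [ 399.7 -212.2    5.6] [360. 373.]
```

View pics/m4.png

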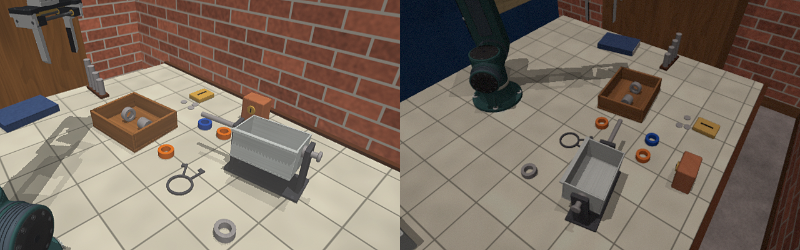

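Both parts lie in the crate, at side (205,182) and (231,197). The pin is bare, and the spare and the look-alikes are where they were.

```bash
python3 -c "
from rig import bot
print(bot.close_job())"
```

```text
the job is handed in; nothing more can be done
None
```

The collar came off the pin first, then the spacer; both are in the crate, the spare and look-alikes were left alone, and the job was handed in at about 28 s.

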